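# Set the round glass bottles in the dimpled tray

## Robot

A 6-joint arm with a two-finger parallel gripper is mounted at the origin on the work surface. World frame = base frame: x ahead of the robot, y to its left, z up, the work surface at z = 0. Lengths are in m, angles in rad, forces in N, time in s.
With the tool pointing down it reaches from about 0.375 to 0.9 m from the base axis. Payload 3.1 kg.
Tool frame: the origin (TCP) lies between the finger pads; the fingertips stand 25 mm ahead of it and the grasp point (between the pads) lies 6 mm ahead of it; z points along the fingers, y is the line along which they close (so a half turn about z gives the same grasp; the last joint's range is limited). The gripper opens to 87 mm and grips with 3 to 60 N. Pads are 19 mm wide; open, the fingers measure 117 mm over their backs; the gripper's body (75 mm by 190 mm) begins 51 mm behind the grasp point.
Start: joints at [-1.48, 0.527, 1.433, -0, 1.181, -0.178], TCP at [0.166, -0.603, 0.248] pointing down, gripper open.
Joint ranges: [-3.08, 3.08], [-0.75, 2.2], [0.22, 2.44], [-1.43, 4.57], [0, 2.65], [-2.85, 2.85]. Speed limits (rad/s): [2.79, 2.79, 3.14, 3.14, 3.14, 3.14].

## Interface

Orientations are given as a unit quaternion [x, y, z, w].
In Python, from rig import status, optics, arm gives the robot as it stands.
- The arm moves only by the tool play_rows, never from a script. Its argument "moves" is a list of rows, each an object with "hand": the closure in counts, from 0 (fully open) to 255 (shut); "travel": the shift along the tool's x, y, z in m, a list of three; "yaw": the turn about the tool's z in degrees. A call has 1 to 10 rows; each row shifts and turns the commanded pose from where the row before left it, along the tool's axes as they then stand; what a row does not reach is not made up. A row lasts 1/10 s, in which the tool goes at most 50 mm and 8.59 degrees, less where a joint would pass 70% of its speed; a pose out of reach is approached as far as the arm can. A call with a gripper value outside its range is refused whole. The fingers move at their own pace and stop on an object; "grip_force" is the grip in N (left out, the last holds). Time passes only in rows, so rows that do not move let the fingers close. It gives the time, the measured TCP pose, the force, the opening and the grip force at its end, in the units of the state.
- status.get_obs(): the state, without advancing time (a new reading comes with each control period).
- optics.snapshot(name): name is "side" or "top" or "wrist"; returns the picture (384x512x3 uint8, red, green, blue); there is no depth.
- optics.calibration(name): a dict with "mtx" (3x3 intrinsics, pixels), "rvec" (rotation vector, rad) and "tvec" (3), from world to camera coordinates, as OpenCV has them; the wrist camera has in their place "hand_eye" (4x4, takes a point from camera to tool coordinates, whose origin is the TCP and whose axes are the flange's). Camera axes: x right, y down, z forward; pixel columns grow to the right and rows downward; lengths in m; the calibration is good to about 2 mm. The wrist camera is an equidistant fisheye: a pixel r from the principal point sees the ray r / f radians off the axis. A picture is of the moment at which its call begins: read the wrist's pose just before it. calibration takes no time and is no camera call.
- arm.close_job(): hands the job in; it is judged then, once.
The state is a dict: "time_s": time; "joint_pos": joint angles; "dq": joint speeds; "joint_efforts": joint torques, N m; "tcp_pos": TCP position; "ee_rot": TCP orientation; "contact_force": force on the tool from outside, world axes, zero at the start; "ft_torque": the same for the moment, N m; "gripper_width": finger opening in m; "finger_force": force on a finger pad.
Only numpy, scipy, OpenCV 4.12 (cv2) and the standard library are available. Lean on these libraries where they do the work, as an engineer would, in place of code of your own. Each camera call takes 0.05 s, during which the arm holds its last target. There are 200 camera calls.

## Task

Set the two round-bellied glass bottles upright into the moulded tray, the large one in the large dimple and the small one in the small dimple, each sitting right down on the bottom of its dimple. The glass is thin: grip lightly, set each bottle down gently without dropping it, and never tip one over. Leave the straight-sided bottle standing where it is.

Things in the scene. Friction and masses are not known exactly. Their poses are not given: they have to be found in the camera images.
- large_globe_center (a point): Large round-bellied brown glass bottle, upright, 110 g ± 30%, 90 mm high: ball 60 mm across on a flat 30 mm foot, 22 mm neck, at the very top a white cap 28 mm across, 24 mm high (grip here). Breaks if both fingers' forces sum to over 60 N or it meets the tray with over 30 N. Point: on the axis half-way up, 45 mm above the foot, 33 mm below mid-cap. z up the axis.
- small_globe_center (a point): Small round-bellied bottle of the same make, as fragile, 50 g ± 30%, 70 mm high: ball 40 mm across on a flat 23 mm foot, 18 mm neck, at the very top a white cap 24 mm across, 24 mm high (grip here). Point: on the axis half-way up, 35 mm above the foot, 23 mm below mid-cap. z up the axis.
- tray: Pale moulded-pulp tray, fixed, flat, any yaw: 204 (its x) by 108 (its y) by 22 mm high. Origin: middle of the underside, on the table; z up. Two round dimples 16 mm deep, sloping walls, floors 6 mm above the table: large (78 mm across at the mouth, 44 at the floor) centred at x = -48 mm, y = 0; small (60 at the mouth, 33 at the floor) at x = +56 mm, y = 0.
- straight_center (a point): Bystander: straight-sided brown glass bottle with a white cap, 40 mm across, 82 mm high, loose, not to be moved. Point: on its axis, half-way up. A squat jar (64 mm across, 60 mm high) and a low carton (45 mm high) stand farther off.
Mind the look-alikes: they are no part of the job. What is shaped like the part that bears small_globe_center but pink or turquoise is not meant.

How it is judged:
At the end, for the whole second after the job is handed in: The large round bottle stands in the large dimple and the small one in the small dimple, each within 12 mm of the dimple's centre along each tray axis, down on the floor (within 4 mm), upright within 10 degrees, at rest and released; the straight bottle is within 25 mm of where it stood (x of large_globe_center in the frame of tray between -0.06 and -0.036 m and y of large_globe_center in the frame of tray between -0.012 and 0.012 m and z of large_globe_center in the frame of tray below 0.055 m and angle between each of large_globe_center, small_globe_center's own z axis and vertical below 0.175 rad and x of small_globe_center in the frame of tray between 0.044 and 0.068 m and y of small_globe_center in the frame of tray between -0.012 and 0.012 m and z of small_globe_center in the frame of tray below 0.045 m and distance of straight_center from where it was at the start of the episode below 0.025 m and linear speed of each of large_globe, small_globe below 0.02 m/s); the robot touches nothing.
It fails at once if a round bottle is squeezed or pressed by the fingers with more than 60 N in all (contact force between any of large_globe, small_globe and the fingers above 60 N).
It fails at once if a round bottle meets the tray with more than 30 N (contact force between any of large_globe, small_globe and tray above 30 N).
It fails at once if a round bottle is let go and falls (faster than 0.5 m/s, a drop of over 12 mm) ((contact force between large_globe and the fingers below 0.05 N and linear speed of large_globe above 0.5 m/s) or (contact force between small_globe and the fingers below 0.05 N and linear speed of small_globe above 0.5 m/s)).
It fails at once if a round bottle is tipped over (angle between any of large_globe_center, small_globe_center's own z axis and vertical above 0.8 rad).
It fails at once if the straight bottle is moved by more than 30 mm or tipped over (distance of straight_center from where it was at the start of the episode above 0.03 m or angle between straight_center's own z axis and vertical above 0.8 rad).
It also fails if it takes over 64 s, if anything falls off the work surface, if the arm or the gripper's body presses on something with over 40 N, if the wrist force passes 120 N, or if a joint passes its speed limit or range.

## Working session

There is one attempt and no reset: what is moved stays moved. The work goes in short steps, Python scripts to look and compute and a tool call to move; the robot and the scene stay as the last step left them, time stands still between calls to the robot, and variables do not carry over. Pictures are saved under pics/ and viewed, at most 11 in all, crops included, and the job is handed in when it is done.

Besides the shell and the picture viewer there is one more tool, called after "Emit:" as name(argument=value, ...), one argument or row to a line, values as JSON. play_rows: Moves the arm, as the interface text tells. Its arguments: {"type":"object","properties":{"moves":{"type":"array","items":{"type":"object","properties":{"hand":{"type":"number"},"travel":{"type":"array","items":{"type":"number"}},"yaw":{"type":"number"}}}},"grip_force":{"type":"number"}},"required":["moves"]}

```bash
mkdir -p pics; ls; python3 - <<'E'
from rig import status, optics
import cv2
print(status.get_obs())
for n in("top","side","wrist"):
    cv2.imwrite(f"pics/{n}0.png",optics.snapshot(n)[:,:,::-1]); print(n,optics.calibration(n))
E
```

```text
pics
{'time_s': 0.0, 'joint_pos': array([-1.48054161e+00,  5.28455207e-01,  1.43389400e+00, -1.05156816e-05,
        1.18137591e+00, -1.78490917e-01]), 'dq': array([-5.81171296e-04, -3.05256728e-04, -7.49366574e-05,  3.75092855e-03,
       -8.44906958e-04, -7.92692643e-04]), 'joint_efforts': array([ 8.14771302e-04, -4.40034091e+01, -1.76592493e+01,  6.32966822e-02,
        5.82369359e-02, -1.69575246e-04]), 'tcp_pos': array([ 0.16592123, -0.60187823,  0.24658094]), 'ee_rot': array([ 9.90984717e-01,  1.33970717e-01,  4.21674509e-05, -1.06540671e-03]), 'contact_force': array([-0.57841653,  0.13613284, -0.50225795]), 'ft_torque': array([-0.02793033,  0.02170824, -0.02234811]), 'finger_force': 0.0, 'gripper_width': 0.08700855755990924}
top {'mtx': array([[423.3252295 ,   0.        , 256.48816731],
       [  0.        , 423.3252295 , 190.33463917],
       [  0.        ,   0.        ,   1.        ]]), 'rvec': array([ 2.18217554, -2.1298028 ,  0.17681496]), 'tvec': array([0.04466922, 0.56905089, 0.73990471])}
side {'mtx': array([[346.38468377,   0.        , 261.55592575],
       [  0.        , 346.38468377, 191.53598945],
       [  0.        ,   0.        ,   1.        ]]), 'rvec': array([ 2.13125836, -0.31828245,  0.14873188]), 'tvec': array([-0.5539744 ,  0.18017381,  0.48663177])}
wrist {'mtx': array([[297.31863964,   0.        , 257.23771393],
       [  0.        , 297.31863964, 194.12343945],
       [  0.        ,   0.        ,   1.        ]]), 'hand_eye': array([[-4.07568907e-04, -9.59164671e-01, -2.82847959e-01,
         7.71022164e-02],
       [ 9.99999672e-01, -5.88925737e-04,  5.56157409e-04,
        -1.46991631e-04],
       [-7.00022981e-04, -2.82847639e-01,  9.59164596e-01,
        -1.37071161e-01],
       [ 0.00000000e+00,  0.00000000e+00,  0.00000000e+00,
         1.00000000e+00]])}
```

View pics/top0.png

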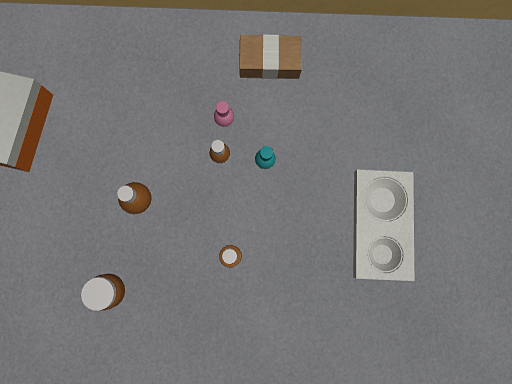

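View pics/side0.png

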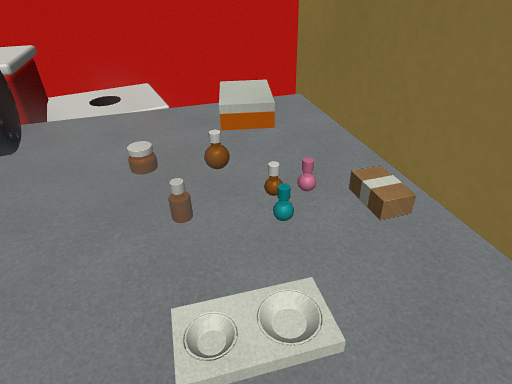

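Top view: large bottle cap ≈(125,193), small brown bottle cap ≈(218,147), pink/teal look-alikes ≈(223,110)/(266,155), straight bottle ≈(230,257), tray ≈(385,225) with the large dimple at (386,199) and the small at (385,254). The side view agrees: caps at ≈(214,136) and (274,168).

```bash
cat > h.py <<'E'
import numpy as np, cv2
from rig import status, optics
from scipy.spatial.transform import Rotation as R
def cam(n):
    c=optics.calibration(n); return c["mtx"],cv2.Rodrigues(c["rvec"])[0],c["tvec"]
def ray(n,p):
    K,Q,t=cam(n); d=Q.T@np.linalg.solve(K,[p[0],p[1],1]); return -Q.T@t,d
def plane(n,p,z):
    o,d=ray(n,p); return o+d*(z-o[2])/d[2]
def tri(a,b):
    (o1,d1),(o2,d2)=ray("top",a),ray("side",b)
    s=np.linalg.lstsq(np.c_[d1,-d2],o2-o1,rcond=None)[0]
    return (o1+s[0]*d1+o2+s[1]*d2)/2, np.linalg.norm(o1+s[0]*d1-o2-s[1]*d2)
def blobs(mask,amin=40):
    n,l,s,c=cv2.connectedComponentsWithStats(mask.astype(np.uint8))
    return [(c[i].round(1),s[i].tolist(),l==i) for i in range(1,n) if s[i,4]>=amin]
def white(im):
    h=cv2.cvtColor(im,cv2.COLOR_RGB2HSV); return (h[...,1]<60)&(h[...,2]>135)
def brown(im):
    h=cv2.cvtColor(im,cv2.COLOR_RGB2HSV); return (h[...,1]>110)&(h[...,0]<20)&(h[...,2]>40)
E
python3 - <<'E'
from h import *
for n in("top","side"):
    im=cv2.imread(f"pics/{n}0.png")[:,:,::-1].copy()
    for k,m in(("white",white(im)),("brown",brown(im))):
        for c,s,l in blobs(m): print(n,k,c,s)
im=cv2.imread("pics/top0.png")[:,:,::-1].copy()
b=max((b for b in blobs(white(im)) if b[0][0]>340),key=lambda b:b[1][4])
r=cv2.minAreaRect(np.argwhere(b[2])[:,::-1].astype(np.float32)); print(r)
P=np.array([plane("top",p,.022) for p in cv2.boxPoints(r)]);print(P.round(4),P.mean(0), np.linalg.norm(P-np.roll(P,1,0),axis=1))
E
```

```text
top white [270.4  51.4] [263, 34, 16, 36, 554]
top white [ 11.2 109.1] [0, 72, 34, 92, 1866]
top white [217.3 145.6] [211, 140, 13, 13, 128]
top white [383.5 224.7] [356, 169, 59, 112, 5616]
top white [124.7 193.1] [117, 186, 16, 16, 199]
top white [229.1 255.9] [222, 249, 15, 15, 179]
top white [ 97.1 293.7] [81, 277, 33, 34, 856]
top brown [250.9  55.9] [240, 35, 23, 43, 745]
top brown [289.5  56.9] [278, 36, 24, 42, 730]
top brown [ 33.5 130.3] [0, 85, 53, 87, 1292]
top brown [220.2 155.1] [210, 144, 20, 19, 181]
top brown [137.4 199.1] [118, 182, 33, 32, 562]
top brown [230.7 255.6] [219, 245, 23, 22, 187]
top brown [115.4 288.5] [97, 274, 28, 36, 322]
side white [10.8 55.6] [0, 45, 34, 29, 475]
side white [245.2  96.4] [219, 80, 56, 34, 1658]
side white [104.3 102.8] [47, 83, 122, 39, 2671]
side white [214.3 135.5] [209, 129, 11, 14, 126]
side white [138.5 148.2] [127, 141, 25, 16, 301]
side white [273.6 167.8] [268, 161, 12, 15, 132]
side white [381.7 181.4] [363, 175, 39, 14, 290]
side white [176.1 185.4] [169, 178, 14, 17, 172]
side white [252.4 332.8] [171, 277, 175, 107, 12707]
side brown [149.3  47.1] [0, 0, 299, 125, 27255]
side brown [247.1 120.3] [219, 111, 56, 20, 922]
side brown [216.5 155.7] [205, 143, 24, 26, 478]
side brown [141.1 163.2] [129, 155, 24, 19, 288]
side brown [364.6 177. ] [349, 166, 42, 32, 530]
side brown [272.1 185. ] [265, 176, 17, 20, 222]
side brown [390.7 200.7] [368, 183, 48, 37, 1294]
side brown [178.7 197.4] [169, 192, 20, 11, 151]
side brown [179.8 217.4] [173, 210, 17, 13, 97]
((385.0, 224.5), (111.0, 58.0), 90.0)
[[ 0.6166 -0.1311  0.022 ]
 [ 0.6196 -0.2428  0.022 ]
 [ 0.4108 -0.2364  0.022 ]
 [ 0.4085 -0.1288  0.022 ]] [ 0.51386446 -0.18474369  0.022     ] [0.20804847 0.11177787 0.20886153 0.10761874]
```

```bash
python3 - <<'E'
from h import *
for n in("top","side"):
    K,Q,t=cam(n); print(n,(-Q.T@t).round(3))
for nm,a,b,zc in(("large",(124.7,193.1),(214.3,135.5),.078),("small",(217.3,145.6),(273.6,167.8),.058),("straight",(229.1,255.9),(176.1,185.4),.07)):
    p,e=tri(a,b); print(nm,p.round(4),e.round(4)," top@mid-ish z",plane("top",a,zc+.006).round(4),"side@mid",plane("side",b,zc).round(4))
# feet from ball centres (side+top)
print("ball L",tri((134,198),(216.8,155.5)),"ball S",tri((220,152.5),(273.5,186)))
for nm,p in(("pink",(223,110)),("teal",(266,155))): print(nm,plane("top",p,.05).round(3))
im=cv2.imread("pics/top0.png")
cr=cv2.resize(im[160:290,340:430],None,fx=4,fy=4,interpolation=cv2.INTER_CUBIC)
cv2.imwrite("pics/tray0.png",cr)
E
```

```text
top [0.456 0.073 0.812]
side [ 0.451 -0.454  0.408]
large [0.5509 0.2879 0.0794] 0.001  top@mid-ish z [0.5508 0.2866 0.084 ] side@mid [0.5508 0.2911 0.078 ]
small [0.6443 0.1321 0.061 ] 0.0016  top@mid-ish z [0.6444 0.1317 0.064 ] side@mid [0.6451 0.137  0.058 ]
straight [0.4474 0.1037 0.0738] 0.0005  top@mid-ish z [0.4477 0.1036 0.076 ] side@mid [0.4471 0.11   0.07  ]
ball L (array([0.55021476, 0.28491826, 0.02895268]), np.float64(0.0019812124054994574)) ball S (array([0.6424579 , 0.12963293, 0.01863171]), np.float64(0.0001878589965546873))
pink [0.716 0.125 0.05 ]
teal [0.633 0.043 0.05 ]
```

View pics/tray0.png

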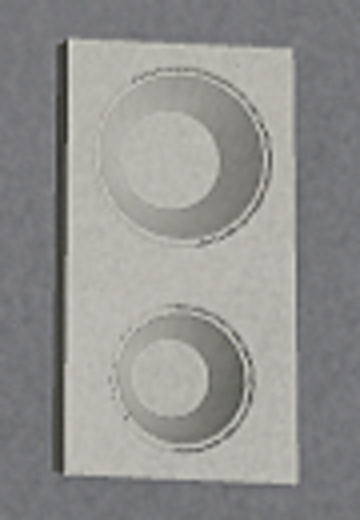

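Emit:
play_rows(
  moves=[
    {"hand": 0, "travel": [0, 0, 0], "yaw": 7.7},
    {"hand": 0, "travel": [0, 0, 0], "yaw": 7.7},
    {"hand": 0, "travel": [0.03, -0.035, 0], "yaw": 0},
    {"hand": 0, "travel": [0.03, -0.035, 0], "yaw": 0},
    {"hand": 0, "travel": [0.03, -0.035, 0], "yaw": 0},
    {"hand": 0, "travel": [0.03, -0.035, 0], "yaw": 0},
    {"hand": 0, "travel": [0.03, -0.035, 0], "yaw": 0},
    {"hand": 0, "travel": [0.03, -0.035, 0], "yaw": 0},
    {"hand": 0, "travel": [0.03, -0.035, 0], "yaw": 0},
    {"hand": 0, "travel": [0.03, -0.035, 0], "yaw": 0},
  ],
  grip_force=6,
)

```text
time_s: 1.15
tcp_pos: [0.4069, -0.3209, 0.2475]
ee_rot: [1.0, -0.0, -0.0, -0.0]
contact_force: [0.6, -0.4, -0.2]
gripper_width: 0.087
finger_force: 0.0
```

Emit:
play_rows(
  moves=[
    {"hand": 0, "travel": [0.03, -0.035, 0], "yaw": 0},
    {"hand": 0, "travel": [0.03, -0.035, 0], "yaw": 0},
    {"hand": 0, "travel": [0.03, -0.035, 0], "yaw": 0},
    {"hand": 0, "travel": [0.02, -0.03, 0], "yaw": 0},
    {"hand": 0, "travel": [0, 0, 0], "yaw": 0},
    {"hand": 0, "travel": [0, 0, 0], "yaw": 0},
  ],
)

```text
time_s: 1.75
tcp_pos: [0.516, -0.1867, 0.2473]
ee_rot: [1.0, 0.001, -0.0, 0.0]
contact_force: [-0.2, -0.6, 0.2]
gripper_width: 0.0872
finger_force: 0.0
```

```bash
cat >> h.py <<'E'
def wshot(name):
    s=status.get_obs(); im=optics.snapshot("wrist"); cv2.imwrite(f"pics/{name}.png",im[:,:,::-1])
    np.savez(f"pics/{name}.npz",p=s["tcp_pos"],q=s["ee_rot"]); return im
def wplane(name,p,z):
    f=np.load(f"pics/{name}.npz"); c=optics.calibration("wrist"); K,H=c["mtx"],c["hand_eye"]
    v=np.array([(p[0]-K[0,2])/K[0,0],(p[1]-K[1,2])/K[1,1]]); th=np.linalg.norm(v)
    d=np.r_[np.sin(th)*v/max(th,1e-9),np.cos(th)]; Q=R.from_quat(f["q"]).as_matrix()
    o=f["p"]+Q@H[:3,3]; d=Q@H[:3,:3]@d; return o+d*(z-o[2])/d[2]
E
python3 - <<'E'
from h import *
wshot("w1"); s=status.get_obs()
print(s["tcp_pos"],s["ee_rot"],s["joint_pos"])
g=lambda u,v:((u+.5)/4-.5+340,(v+.5)/4-.5+160)
print("corners",[plane("top",g(*p),.022)[:2].round(4) for p in((69,40),(293,48),(298,483),(64,474))])
print("mouths",[plane("top",g(*p),.022)[:2].round(4) for p in((184,157),(185,379))],"floors",[plane("top",g(*p),.006)[:2].round(4) for p in((170,160),(170,377))])
E
```

```text
[ 0.51564639 -0.18758817  0.24728626] [ 9.99999851e-01  3.17911357e-04 -4.36320945e-04  7.72915629e-05] [-5.52300105e-01  4.25581926e-01  1.62493088e+00 -6.64433379e-04
  1.09174154e+00  1.01816686e+00]
corners [array([ 0.6154, -0.1327]), array([ 0.6144, -0.2405]), array([ 0.4101, -0.2366]), array([ 0.4119, -0.1281])]
mouths [array([ 0.5604, -0.1868]), array([ 0.4564, -0.1851])] floors [array([ 0.5609, -0.1852]), array([ 0.4572, -0.1832])]
```

View pics/w1.png

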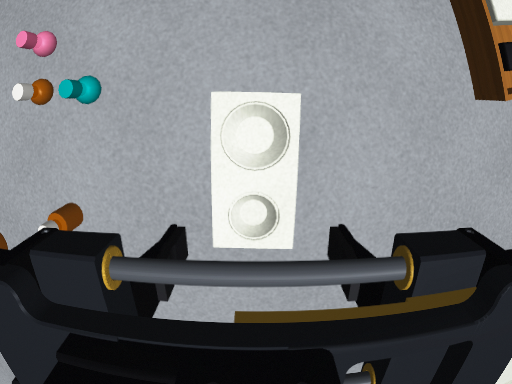

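Wrist view: the tray's long axis lies along world x, with the large dimple mouth at (255,135) and the small at (253.5,216.5).

Emit:
play_rows(
  moves=[
    {"hand": 0, "travel": [0.0, -0.045, 0], "yaw": 0},
    {"hand": 0, "travel": [0.0, -0.045, 0], "yaw": 0},
    {"hand": 0, "travel": [0.0, -0.045, 0], "yaw": 0},
    {"hand": 0, "travel": [0.0, -0.045, 0], "yaw": 0},
    {"hand": 0, "travel": [0.0, -0.045, 0], "yaw": 0},
    {"hand": 0, "travel": [0.0, -0.045, 0], "yaw": 0},
    {"hand": 0, "travel": [0.01, -0.045, 0], "yaw": 0},
    {"hand": 0, "travel": [0.01, -0.045, 0], "yaw": 0},
    {"hand": 0, "travel": [0.01, -0.045, 0], "yaw": 0},
    {"hand": 0, "travel": [0.005, -0.045, 0], "yaw": 0},
  ],
)

```text
time_s: 2.8
tcp_pos: [0.5523, 0.2624, 0.2476]
ee_rot: [1.0, -0.001, 0.0, 0.0]
contact_force: [0.1, -0.5, 0.7]
gripper_width: 0.0871
finger_force: 0.0
```

Emit:
play_rows(
  moves=[
    {"hand": 0, "travel": [0, -0.023, 0], "yaw": 0},
    {"hand": 60, "travel": [0, 0, 0.03], "yaw": 0},
    {"hand": 60, "travel": [0, 0, 0.02], "yaw": 0},
    {"hand": 60, "travel": [0, 0, 0], "yaw": 0},
    {"hand": 60, "travel": [0, 0, 0], "yaw": 0},
  ],
)

```text
time_s: 3.3
tcp_pos: [0.5515, 0.2841, 0.1975]
ee_rot: [1.0, -0.001, -0.0, 0.0]
contact_force: [1.1, -0.4, -0.2]
gripper_width: 0.0681
finger_force: 0.0
```

```bash
python3 - <<'E'
from h import *
print("mouths",[wplane("w1",p,.022).round(4) for p in((255,135),(253.5,216.5))])
print("corners",[wplane("w1",p,.022)[:2].round(4) for p in((211,92.5),(300.5,94),(293.5,249),(213,247))])
s=status.get_obs();print(s["tcp_pos"],s["ee_rot"])
im=wshot("w2")
for c,sz,l in blobs(white(im)): print(c,sz, [wplane("w2",c,z)[:2].round(4) for z in(.09,.07)])
E
```

```text
mouths [array([ 0.561 , -0.1842,  0.022 ]), array([ 0.4557, -0.1823,  0.022 ])]
corners [array([ 0.6138, -0.1311]), array([ 0.6121, -0.239 ]), array([ 0.4079, -0.2368]), array([ 0.4107, -0.1268])]
[0.55154672 0.28409016 0.19750723] [ 9.99999407e-01 -1.02866248e-03 -3.08176480e-04  1.83758444e-04]
[254.9 122.1] [0, 0, 512, 261, 115482] [array([0.6177, 0.2857]), array([0.6168, 0.2858])]
[339.9 276. ] [291, 273, 89, 6, 156] [array([0.4718, 0.2023]), array([0.459 , 0.1956])]
[189.9 305.3] [172, 286, 36, 35, 665] [array([0.4362, 0.3542]), array([0.4205, 0.3599])]
[286.8 298.3] [239, 286, 100, 25, 2024] [array([0.447 , 0.2544]), array([0.4322, 0.252 ])]
[506.  374.7] [496, 358, 16, 26, 218] [array([ 0.1839, -0.2056]), array([ 0.1475, -0.2457])]
[421.  380.8] [417, 377, 9, 7, 42] [array([0.2628, 0.0381]), array([0.2329, 0.018 ])]
```

View pics/w2.png

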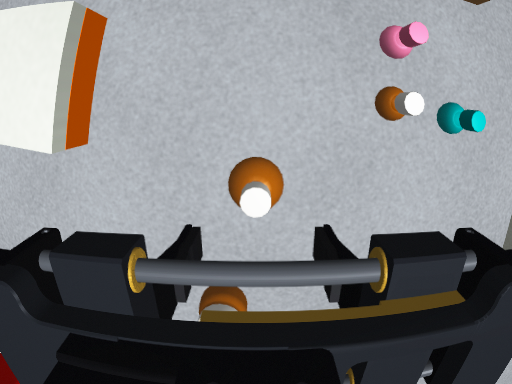

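Wrist view: large cap top at about (255,202), small cap at about (412,103), nothing near the fingers.

```bash
python3 - <<'E'
from h import *
im=cv2.imread("pics/w2.png")
m=im.min(2)>225
for c,sz,l in blobs(m): print(c,sz, [wplane("w2",c,z)[:2].round(4) for z in(.09,.07)])
E
```

```text
[30.3 72.4] [0, 1, 74, 153, 8562] [array([0.6839, 0.5103]), array([0.6885, 0.5288])]
[414.1 103.1] [405, 92, 20, 23, 356] [array([0.6407, 0.1439]), array([0.6416, 0.1325])]
[255.4 202.2] [240, 188, 31, 30, 713] [array([0.5492, 0.2855]), array([0.5427, 0.2856])]
```

Emit:
play_rows(
  moves=[
    {"hand": 60, "travel": [-0.0015, -0.002, 0.03], "yaw": 0},
    {"hand": 60, "travel": [0, 0, 0.03], "yaw": 0},
    {"hand": 60, "travel": [0, 0, 0.03], "yaw": 0},
    {"hand": 60, "travel": [0, 0, 0.02], "yaw": 0},
    {"hand": 60, "travel": [0, 0, 0], "yaw": 0},
    {"hand": 100, "travel": [0, 0, 0], "yaw": 0},
    {"hand": 120, "travel": [0, 0, 0], "yaw": 0},
    {"hand": 130, "travel": [0, 0, 0], "yaw": 0},
    {"hand": 140, "travel": [0, 0, 0], "yaw": 0},
  ],
  grip_force=6,
)

```text
time_s: 4.25
tcp_pos: [0.5502, 0.2877, 0.0889]
ee_rot: [1.0, 0.0, 0.001, -0.0]
contact_force: [-0.2, -0.3, 0.3]
gripper_width: 0.0438
finger_force: 0.0
```

Emit:
play_rows(
  moves=[
    {"hand": 150, "travel": [0, 0, 0], "yaw": 0},
    {"hand": 160, "travel": [0, 0, 0], "yaw": 0},
    {"hand": 170, "travel": [0, 0, 0], "yaw": 0},
    {"hand": 180, "travel": [0, 0, 0], "yaw": 0},
    {"hand": 190, "travel": [0, 0, 0], "yaw": 0},
    {"hand": 200, "travel": [0, 0, 0], "yaw": 0},
    {"hand": 210, "travel": [0, 0, 0], "yaw": 0},
  ],
)

```text
time_s: 4.95
tcp_pos: [0.5495, 0.2874, 0.0875]
ee_rot: [1.0, 0.0, -0.0, 0.0]
contact_force: [-0.2, -0.6, 0.1]
gripper_width: 0.0281
finger_force: 6.0
```

Emit:
play_rows(
  moves=[
    {"hand": 230, "travel": [0, 0, 0], "yaw": 0},
    {"hand": 230, "travel": [0, 0, 0], "yaw": 0},
    {"hand": 230, "travel": [0, 0, -0.01], "yaw": 0},
    {"hand": 230, "travel": [0, 0, -0.02], "yaw": 0},
    {"hand": 230, "travel": [0, 0, -0.025], "yaw": 0},
    {"hand": 230, "travel": [0, 0, -0.025], "yaw": 0},
    {"hand": 230, "travel": [0, 0, -0.02], "yaw": 0},
    {"hand": 230, "travel": [0, 0, -0.01], "yaw": 0},
    {"hand": 230, "travel": [0, 0, 0], "yaw": 0},
  ],
  grip_force=10,
)

```text
time_s: 5.85
tcp_pos: [0.5504, 0.2879, 0.1995]
ee_rot: [1.0, 0.0, 0.002, -0.001]
contact_force: [0.1, -0.2, -0.9]
gripper_width: 0.0276
finger_force: 10.0
```

```bash
python3 - <<'E'
from h import *
s=status.get_obs();print(s["tcp_pos"],s["contact_force"],s["finger_force"],s["gripper_width"])
im=wshot("w3"); sd=optics.snapshot("side")
a=cv2.resize(im[150:350,150:362],(424,400)); b=cv2.resize(sd[60:210,120:320],(533,400))[:, :370]
cv2.imwrite("pics/c3.png",np.hstack([a,b])[:,:,::-1])
E
```

```text
[0.55036157 0.28789127 0.1994962 ] [ 0.11262214 -0.19871694 -0.91249614] 9.984992971003521 0.027616984751836767
```

View pics/c3.png

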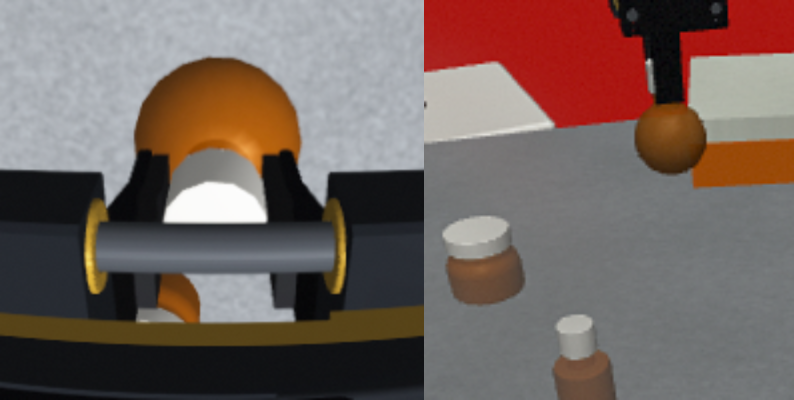

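Bottle is held at the cap, hanging upright between the fingers. Carry it over to the large dimple.

Emit:
play_rows(
  moves=[
    {"hand": 230, "travel": [0, 0.015, 0], "yaw": 0},
    {"hand": 230, "travel": [0.001, 0.03, 0], "yaw": 0},
    {"hand": 230, "travel": [0.001, 0.035, 0], "yaw": 0},
    {"hand": 230, "travel": [0.001, 0.035, 0], "yaw": 0},
    {"hand": 230, "travel": [0.001, 0.035, 0], "yaw": 0},
    {"hand": 230, "travel": [0.001, 0.035, 0], "yaw": 0},
    {"hand": 230, "travel": [0.001, 0.035, 0], "yaw": 0},
    {"hand": 230, "travel": [0.001, 0.035, 0], "yaw": 0},
    {"hand": 230, "travel": [0.001, 0.035, 0], "yaw": 0},
    {"hand": 230, "travel": [0.001, 0.035, 0], "yaw": 0},
  ],
)

```text
time_s: 6.95
tcp_pos: [0.5571, -0.0397, 0.1963]
ee_rot: [1.0, -0.0, -0.001, -0.0]
contact_force: [0.3, -0.5, -2.3]
gripper_width: 0.0274
finger_force: 10.0
```

Emit:
play_rows(
  moves=[
    {"hand": 230, "travel": [0.001, 0.035, 0], "yaw": 0},
    {"hand": 230, "travel": [0, 0.035, 0], "yaw": 0},
    {"hand": 230, "travel": [0, 0.035, 0], "yaw": 0},
    {"hand": 230, "travel": [0, 0.025, 0], "yaw": 0},
    {"hand": 230, "travel": [0, 0.015, 0], "yaw": 0},
    {"hand": 230, "travel": [0, 0.003, 0], "yaw": 0},
    {"hand": 230, "travel": [0, 0, 0], "yaw": 0},
    {"hand": 230, "travel": [0, 0, 0], "yaw": 0},
    {"hand": 230, "travel": [0, 0, 0], "yaw": 0},
  ],
)

```text
time_s: 7.85
tcp_pos: [0.5593, -0.1841, 0.1975]
ee_rot: [1.0, 0.001, -0.0, -0.0]
contact_force: [0.5, -0.1, -1.3]
gripper_width: 0.0281
finger_force: 10.0
```

```bash
python3 - <<'E'
from h import *
for i in range(3):
    s=status.get_obs();print(s["tcp_pos"],s["contact_force"],s["gripper_width"]); 
    if i<2: im=wshot("w4")
E
```

```text
[ 0.55933962 -0.1840848   0.19748853] [ 0.54275743 -0.1499002  -1.33961564] 0.028131842400342826
[ 0.55947068 -0.18419338  0.19756258] [-0.01500454  0.09877421 -0.17756409] 0.027534268326268714
[ 0.55954313 -0.18434681  0.1975983 ] [-0.2439447  -0.40006697 -1.03904572] 0.027493566195033667
```

View pics/w4.png

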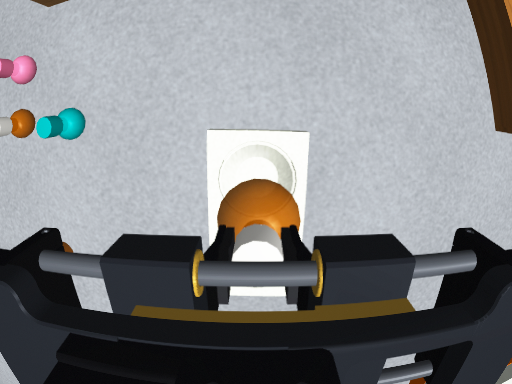

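The ball hangs over the large dimple and is centred in y. Lower it, slowly at the end.

Emit:
play_rows(
  moves=[
    {"hand": 230, "travel": [0.0005, 0, 0.02], "yaw": 0},
    {"hand": 230, "travel": [0, 0, 0.03], "yaw": 0},
    {"hand": 230, "travel": [0, 0, 0.02], "yaw": 0},
    {"hand": 230, "travel": [0, 0, 0.01], "yaw": 0},
    {"hand": 230, "travel": [0, 0, 0.008], "yaw": 0},
    {"hand": 230, "travel": [0, 0, 0.006], "yaw": 0},
    {"hand": 230, "travel": [0, 0, 0.004], "yaw": 0},
    {"hand": 230, "travel": [0, 0, 0], "yaw": 0},
    {"hand": 230, "travel": [0, 0, 0], "yaw": 0},
  ],
)

```text
time_s: 8.85
tcp_pos: [0.5604, -0.1857, 0.1001]
ee_rot: [1.0, 0.0, 0.0, 0.0]
contact_force: [-0.0, -0.2, -0.7]
gripper_width: 0.0274
finger_force: 10.0
```

Emit:
play_rows(
  moves=[
    {"hand": 230, "travel": [0, 0, 0.001], "yaw": 0},
    {"hand": 230, "travel": [0, 0, 0.001], "yaw": 0},
    {"hand": 230, "travel": [0, 0, 0], "yaw": 0},
  ],
)

```text
time_s: 9.15
tcp_pos: [0.56, -0.1856, 0.0977]
ee_rot: [1.0, -0.0, 0.0, 0.0]
contact_force: [-0.1, 1.3, -1.5]
gripper_width: 0.0276
finger_force: 10.0
```

Emit:
play_rows(
  moves=[
    {"hand": 230, "travel": [0, 0, 0.001], "yaw": 0},
    {"hand": 230, "travel": [0, 0, 0.001], "yaw": 0},
    {"hand": 230, "travel": [0, 0, 0], "yaw": 0},
  ],
)

```text
time_s: 9.45
tcp_pos: [0.5599, -0.1855, 0.0953]
ee_rot: [1.0, 0.0, -0.0, -0.0]
contact_force: [1.1, 0.2, -0.6]
gripper_width: 0.0278
finger_force: 10.0
```

Emit:
play_rows(
  moves=[
    {"hand": 230, "travel": [0, 0, 0.001], "yaw": 0},
    {"hand": 230, "travel": [0, 0, 0], "yaw": 0},
  ],
)

```text
time_s: 9.65
tcp_pos: [0.5599, -0.1855, 0.0944]
ee_rot: [1.0, 0.0, -0.0, -0.0]
contact_force: [0.2, 0.5, -1.0]
gripper_width: 0.0279
finger_force: 10.0
```

Emit:
play_rows(
  moves=[
    {"hand": 230, "travel": [0, 0, 0.001], "yaw": 0},
    {"hand": 230, "travel": [0, 0, 0], "yaw": 0},
  ],
)

```text
time_s: 9.85
tcp_pos: [0.5601, -0.1856, 0.0935]
ee_rot: [1.0, -0.0, 0.0, 0.0]
contact_force: [0.2, -0.5, -1.2]
gripper_width: 0.0275
finger_force: 10.0
```

Emit:
play_rows(
  moves=[
    {"hand": 230, "travel": [0, 0, 0.0007], "yaw": 0},
    {"hand": 230, "travel": [0, 0, 0], "yaw": 0},
  ],
)

```text
time_s: 10.05
tcp_pos: [0.5603, -0.1857, 0.0934]
ee_rot: [1.0, -0.0, 0.0, 0.0]
contact_force: [-0.2, 0.4, 3.2]
gripper_width: 0.0276
finger_force: 10.0
```

Emit:
play_rows(
  moves=[
    {"hand": 230, "travel": [0, 0, 0.0007], "yaw": 0},
    {"hand": 230, "travel": [0, 0, 0], "yaw": 0},
  ],
)

```text
time_s: 10.25
tcp_pos: [0.5606, -0.1861, 0.0932]
ee_rot: [1.0, 0.0, 0.001, 0.001]
contact_force: [-0.6, -0.5, 5.6]
gripper_width: 0.0277
finger_force: 10.0
```

Contact came at the predicted height. Release it, then rise.

Emit:
play_rows(
  moves=[
    {"hand": 170, "travel": [0, 0, 0], "yaw": 0},
    {"hand": 160, "travel": [0, 0, 0], "yaw": 0},
    {"hand": 140, "travel": [0, 0, 0], "yaw": 0},
    {"hand": 100, "travel": [0, 0, 0], "yaw": 0},
    {"hand": 100, "travel": [0, 0, 0], "yaw": 0},
    {"hand": 100, "travel": [0, 0, -0.01], "yaw": 0},
    {"hand": 100, "travel": [0, 0, -0.03], "yaw": 0},
    {"hand": 100, "travel": [0, 0, -0.03], "yaw": 0},
    {"hand": 100, "travel": [0, 0, -0.034], "yaw": 0},
  ],
  grip_force=6,
)

```text
time_s: 11.15
tcp_pos: [0.5596, -0.1853, 0.1973]
ee_rot: [1.0, -0.0, -0.001, -0.0]
contact_force: [-0.3, -0.1, -0.3]
gripper_width: 0.0525
finger_force: 0.0
```

```bash
python3 - <<'E'
from h import *
im=wshot("w5"); s=status.get_obs(); print(s["tcp_pos"],s["gripper_width"])
for c,sz,l in blobs(im.min(2)>225): print(c,sz, wplane("w5",c,.096)[:2].round(4))
top=optics.snapshot("top");sd=optics.snapshot("side")
cv2.imwrite("pics/c5.png",np.hstack([im[120:330,150:370],cv2.resize(sd[170:384,140:380],(236,210))])[:,:,::-1])
E
```

```text
[ 0.56291018 -0.18688253  0.20358804] 0.05291259328288083
[253.8 197.6] [206, 131, 102, 130, 8983] [ 0.5632 -0.1825]
[254.7 291.1] [212, 287, 85, 9, 704] [ 0.4689 -0.1829]
```

View pics/c5.png

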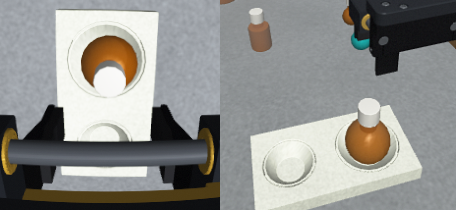

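The large bottle stands upright in its dimple. Go to the small one.

Emit:
play_rows(
  moves=[
    {"hand": 100, "travel": [0.008, -0.03, 0], "yaw": 0},
    {"hand": 100, "travel": [0.009, -0.035, 0], "yaw": 0},
    {"hand": 100, "travel": [0.009, -0.035, 0], "yaw": 0},
    {"hand": 100, "travel": [0.009, -0.035, 0], "yaw": 0},
    {"hand": 100, "travel": [0.009, -0.035, 0], "yaw": 0},
    {"hand": 100, "travel": [0.009, -0.035, 0], "yaw": 0},
    {"hand": 100, "travel": [0.009, -0.035, 0], "yaw": 0},
    {"hand": 100, "travel": [0.009, -0.035, 0], "yaw": 0},
    {"hand": 100, "travel": [0.009, -0.033, 0], "yaw": 0},
    {"hand": 100, "travel": [0.002, -0.01, 0], "yaw": 0},
  ],
)

```text
time_s: 12.3
tcp_pos: [0.6416, 0.1359, 0.1949]
ee_rot: [1.0, 0.002, -0.001, -0.0]
contact_force: [-0.8, 0.0, 0.4]
gripper_width: 0.0529
finger_force: 0.0
```

Emit:
play_rows(
  moves=[
    {"hand": 100, "travel": [0, 0, 0], "yaw": 0},
    {"hand": 100, "travel": [0, 0, 0], "yaw": 0},
    {"hand": 100, "travel": [0, 0, 0], "yaw": 0},
  ],
)

```text
time_s: 12.6
tcp_pos: [0.6415, 0.1308, 0.1958]
ee_rot: [1.0, -0.001, -0.001, 0.0]
contact_force: [0.5, -1.0, -0.0]
gripper_width: 0.0532
finger_force: 0.0
```

```bash
python3 - <<'E'
from h import *
im=wshot("w6"); s=status.get_obs(); print(s["tcp_pos"],s["gripper_width"])
for c,sz,l in blobs(im.min(2)>225): print(c,sz, wplane("w6",c,.070)[:2].round(4))
E
```

```text
[0.64169316 0.13082706 0.19596096] 0.05295071813823799
[349.5  15.3] [335, 0, 30, 33, 890] [0.8093 0.0469]
[255.5 193.4] [243, 181, 26, 25, 480] [0.6417 0.1322]
[477.1 215.6] [447, 203, 62, 49, 1104] [ 0.6141 -0.1271]
```

View pics/w6.png

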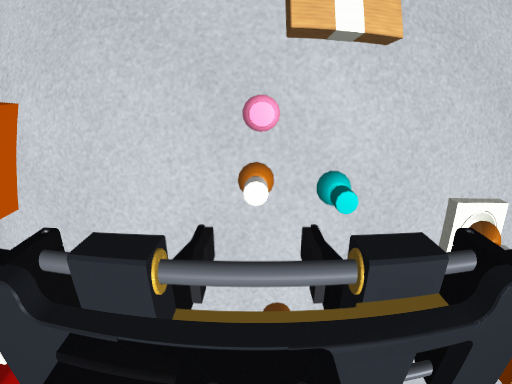

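Small brown cap is at (255,193), and the pink/teal look-alikes are clear of the fingers. Descend and grip.

Emit:
play_rows(
  moves=[
    {"hand": 100, "travel": [0.0005, -0.001, 0.03], "yaw": 0},
    {"hand": 100, "travel": [0, 0, 0.03], "yaw": 0},
    {"hand": 100, "travel": [0, 0, 0.03], "yaw": 0},
    {"hand": 100, "travel": [0, 0, 0.025], "yaw": 0},
    {"hand": 100, "travel": [0, 0, 0.015], "yaw": 0},
    {"hand": 100, "travel": [0, 0, 0], "yaw": 0},
    {"hand": 120, "travel": [0, 0, 0], "yaw": 0},
    {"hand": 130, "travel": [0, 0, 0], "yaw": 0},
    {"hand": 140, "travel": [0, 0, 0], "yaw": 0},
    {"hand": 150, "travel": [0, 0, 0], "yaw": 0},
  ],
  grip_force=6,
)

```text
time_s: 13.65
tcp_pos: [0.6432, 0.1336, 0.0674]
ee_rot: [1.0, 0.0, 0.001, -0.0]
contact_force: [0.1, 0.4, 0.3]
gripper_width: 0.0382
finger_force: 0.0
```

Emit:
play_rows(
  moves=[
    {"hand": 160, "travel": [0, 0, 0], "yaw": 0},
    {"hand": 170, "travel": [0, 0, 0], "yaw": 0},
    {"hand": 180, "travel": [0, 0, 0], "yaw": 0},
    {"hand": 190, "travel": [0, 0, 0], "yaw": 0},
    {"hand": 200, "travel": [0, 0, 0], "yaw": 0},
    {"hand": 210, "travel": [0, 0, 0], "yaw": 0},
    {"hand": 220, "travel": [0, 0, 0], "yaw": 0},
    {"hand": 230, "travel": [0, 0, 0], "yaw": 0},
    {"hand": 230, "travel": [0, 0, 0], "yaw": 0},
  ],
)

```text
time_s: 14.55
tcp_pos: [0.6425, 0.1335, 0.0661]
ee_rot: [1.0, 0.0, -0.0, -0.0]
contact_force: [-0.5, -0.7, -0.1]
gripper_width: 0.0237
finger_force: 6.0
```

Emit:
play_rows(
  moves=[
    {"hand": 230, "travel": [0, 0, 0], "yaw": 0},
    {"hand": 230, "travel": [0, 0, -0.01], "yaw": 0},
    {"hand": 230, "travel": [0, 0, -0.02], "yaw": 0},
    {"hand": 230, "travel": [0, 0, -0.025], "yaw": 0},
    {"hand": 230, "travel": [0, 0, -0.025], "yaw": 0},
    {"hand": 230, "travel": [0, 0, -0.02], "yaw": 0},
    {"hand": 230, "travel": [0, 0, -0.01], "yaw": 0},
    {"hand": 230, "travel": [-0.01, 0.0165, 0], "yaw": 0},
    {"hand": 230, "travel": [-0.018, 0.03, 0], "yaw": 0},
  ],
  grip_force=8,
)

```text
time_s: 15.45
tcp_pos: [0.6153, 0.088, 0.1769]
ee_rot: [1.0, 0.001, 0.002, -0.0]
contact_force: [-0.6, -1.2, -0.5]
gripper_width: 0.0236
finger_force: 8.0
```

Emit:
play_rows(
  moves=[
    {"hand": 230, "travel": [-0.018, 0.03, 0], "yaw": 0},
    {"hand": 230, "travel": [-0.018, 0.03, 0], "yaw": 0},
    {"hand": 230, "travel": [-0.018, 0.03, 0], "yaw": 0},
    {"hand": 230, "travel": [-0.018, 0.03, 0], "yaw": 0},
    {"hand": 230, "travel": [-0.018, 0.03, 0], "yaw": 0},
    {"hand": 230, "travel": [-0.018, 0.03, 0], "yaw": 0},
    {"hand": 230, "travel": [-0.018, 0.03, 0], "yaw": 0},
    {"hand": 230, "travel": [-0.018, 0.03, 0], "yaw": 0},
    {"hand": 230, "travel": [-0.01, 0.022, 0], "yaw": 0},
    {"hand": 230, "travel": [-0.004, 0.008, 0], "yaw": 0},
  ],
)

```text
time_s: 16.45
tcp_pos: [0.4557, -0.1849, 0.1762]
ee_rot: [1.0, -0.001, 0.0, 0.0]
contact_force: [1.0, 0.3, -0.4]
gripper_width: 0.0238
finger_force: 8.0
```

Emit:
play_rows(
  moves=[
    {"hand": 230, "travel": [0, 0, 0], "yaw": 0},
    {"hand": 230, "travel": [0, 0, 0], "yaw": 0},
    {"hand": 230, "travel": [0, 0, 0], "yaw": 0},
    {"hand": 230, "travel": [0, 0, 0], "yaw": 0},
  ],
)

```text
time_s: 16.85
tcp_pos: [0.4569, -0.182, 0.1761]
ee_rot: [1.0, 0.001, -0.0, -0.0]
contact_force: [-0.3, 0.3, -0.1]
gripper_width: 0.0236
finger_force: 8.0
```

```bash
python3 - <<'E'
from h import *
im=wshot("w7"); s=status.get_obs(); print(s["tcp_pos"],s["gripper_width"])
sd=optics.snapshot("side")
cv2.imwrite("pics/c7.png",np.hstack([im[120:330,150:370],cv2.resize(sd[170:384,140:380],(236,210))])[:,:,::-1])
E
```

```text
[ 0.45685762 -0.18208825  0.1761325 ] 0.02348649987066287
```

View pics/c7.png

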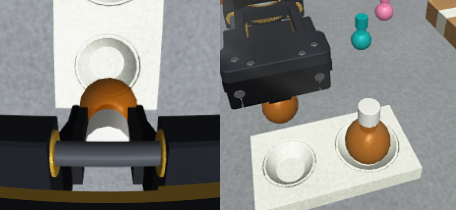

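Small bottle is held above its empty dimple and the large one stands undisturbed. Lower it.

Emit:
play_rows(
  moves=[
    {"hand": 230, "travel": [0, 0.0015, 0.02], "yaw": 0},
    {"hand": 230, "travel": [0, 0, 0.03], "yaw": 0},
    {"hand": 230, "travel": [0, 0, 0.02], "yaw": 0},
    {"hand": 230, "travel": [0, 0, 0.01], "yaw": 0},
    {"hand": 230, "travel": [0, 0, 0.008], "yaw": 0},
    {"hand": 230, "travel": [0, 0, 0.006], "yaw": 0},
    {"hand": 230, "travel": [0, 0, 0.004], "yaw": 0},
    {"hand": 230, "travel": [0, 0, 0.001], "yaw": 0},
    {"hand": 230, "travel": [0, 0, 0], "yaw": 0},
  ],
)

```text
time_s: 17.85
tcp_pos: [0.4567, -0.1847, 0.0775]
ee_rot: [1.0, 0.0, 0.0, 0.0]
contact_force: [0.3, 0.7, 0.1]
gripper_width: 0.0237
finger_force: 8.0
```

Emit:
play_rows(
  moves=[
    {"hand": 230, "travel": [0, 0, 0.001], "yaw": 0},
    {"hand": 230, "travel": [0, 0, 0.001], "yaw": 0},
    {"hand": 230, "travel": [0, 0, 0], "yaw": 0},
  ],
)

```text
time_s: 18.15
tcp_pos: [0.4565, -0.1846, 0.0753]
ee_rot: [1.0, -0.0, 0.0, 0.0]
contact_force: [-0.9, 0.7, -0.1]
gripper_width: 0.0238
finger_force: 8.0
```

Emit:
play_rows(
  moves=[
    {"hand": 230, "travel": [0, 0, 0.001], "yaw": 0},
    {"hand": 230, "travel": [0, 0, 0], "yaw": 0},
  ],
)

```text
time_s: 18.35
tcp_pos: [0.4565, -0.1845, 0.0741]
ee_rot: [1.0, 0.0, -0.0, -0.0]
contact_force: [-0.1, 1.0, -0.3]
gripper_width: 0.0237
finger_force: 8.0
```

Emit:
play_rows(
  moves=[
    {"hand": 230, "travel": [0, 0, 0.001], "yaw": 0},
    {"hand": 230, "travel": [0, 0, 0], "yaw": 0},
  ],
)

```text
time_s: 18.55
tcp_pos: [0.4564, -0.1845, 0.073]
ee_rot: [1.0, 0.0, -0.0, -0.0]
contact_force: [0.2, -0.8, 0.3]
gripper_width: 0.0236
finger_force: 8.0
```

Emit:
play_rows(
  moves=[
    {"hand": 230, "travel": [0, 0, 0.0007], "yaw": 0},
    {"hand": 230, "travel": [0, 0, 0], "yaw": 0},
  ],
)

```text
time_s: 18.75
tcp_pos: [0.4565, -0.1845, 0.0724]
ee_rot: [1.0, 0.0, -0.0, -0.0]
contact_force: [-0.2, 0.1, -1.0]
gripper_width: 0.0235
finger_force: 8.0
```

Emit:
play_rows(
  moves=[
    {"hand": 230, "travel": [0, 0, 0.0007], "yaw": 0},
    {"hand": 230, "travel": [0, 0, 0], "yaw": 0},
  ],
)

```text
time_s: 18.95
tcp_pos: [0.4567, -0.1846, 0.072]
ee_rot: [1.0, 0.0, 0.0, 0.0]
contact_force: [0.1, 1.1, 2.4]
gripper_width: 0.024
finger_force: 8.0
```

Emit:
play_rows(
  moves=[
    {"hand": 230, "travel": [0, 0, 0.0005], "yaw": 0},
    {"hand": 230, "travel": [0, 0, 0], "yaw": 0},
  ],
)

```text
time_s: 19.15
tcp_pos: [0.4568, -0.1849, 0.0718]
ee_rot: [1.0, 0.0, 0.0, 0.0]
contact_force: [-0.2, -0.3, 5.3]
gripper_width: 0.0236
finger_force: 8.0
```

On the floor at the predicted height. Release and retreat, away from the tray so the cameras can see it.

Emit:
play_rows(
  moves=[
    {"hand": 175, "travel": [0, 0, 0], "yaw": 0},
    {"hand": 160, "travel": [0, 0, 0], "yaw": 0},
    {"hand": 140, "travel": [0, 0, 0], "yaw": 0},
    {"hand": 110, "travel": [0, 0, 0], "yaw": 0},
    {"hand": 110, "travel": [0, 0, 0], "yaw": 0},
    {"hand": 110, "travel": [0, 0, -0.01], "yaw": 0},
    {"hand": 110, "travel": [0, 0, -0.03], "yaw": 0},
    {"hand": 110, "travel": [0, 0, -0.03], "yaw": 0},
    {"hand": 110, "travel": [0, 0, -0.03], "yaw": 0},
    {"hand": 110, "travel": [0, 0, -0.03], "yaw": 0},
  ],
)

```text
time_s: 20.15
tcp_pos: [0.4562, -0.1843, 0.2031]
ee_rot: [1.0, 0.0, 0.0, 0.0]
contact_force: [0.2, -0.4, -0.5]
gripper_width: 0.0497
finger_force: 0.0
```

Emit:
play_rows(
  moves=[
    {"hand": 110, "travel": [0, -0.03, -0.02], "yaw": 0},
    {"hand": 110, "travel": [0, -0.04, 0], "yaw": 0},
    {"hand": 110, "travel": [0, -0.04, 0], "yaw": 0},
    {"hand": 110, "travel": [0, -0.04, 0], "yaw": 0},
    {"hand": 110, "travel": [0, 0, 0], "yaw": 0},
    {"hand": 110, "travel": [0, 0, 0], "yaw": 0},
    {"hand": 110, "travel": [0, 0, 0], "yaw": 0},
  ],
)

```text
time_s: 20.85
tcp_pos: [0.4569, -0.0353, 0.2217]
ee_rot: [1.0, -0.0, 0.001, 0.0]
contact_force: [0.1, 0.4, -0.2]
gripper_width: 0.0494
finger_force: 0.0
```

```bash
python3 - <<'E'
from h import *
t=optics.snapshot("top");sd=optics.snapshot("side")
cv2.imwrite("pics/c8.png",np.hstack([cv2.resize(t[140:310,320:450],(306,400)),cv2.resize(sd[170:384,140:380],(448,400))])[:,:,::-1])
for n,im in(("top",t),("side",sd)):
    for c,s,l in blobs(im.min(2)>165,20): print(n,c,s)
E
```

```text
top [270.5  51.4] [263, 34, 16, 36, 545]
top [ 11.2 109.2] [0, 72, 34, 92, 1854]
top [390.  181.6] [357, 169, 57, 34, 1006]
top [229.1 256.1] [222, 249, 15, 15, 170]
top [ 97.1 293.7] [81, 278, 33, 33, 842]
side [10.  55.2] [0, 46, 33, 26, 414]
side [244.6  92.2] [219, 80, 55, 25, 1177]
side [ 87.  104.4] [47, 85, 88, 37, 1829]
side [138.7 146.9] [127, 141, 25, 16, 220]
side [381.5 181.3] [363, 175, 38, 13, 275]
side [176.1 181.3] [170, 178, 13, 8, 78]
side [248.2 332.2] [171, 270, 174, 114, 8714]
```

View pics/c8.png

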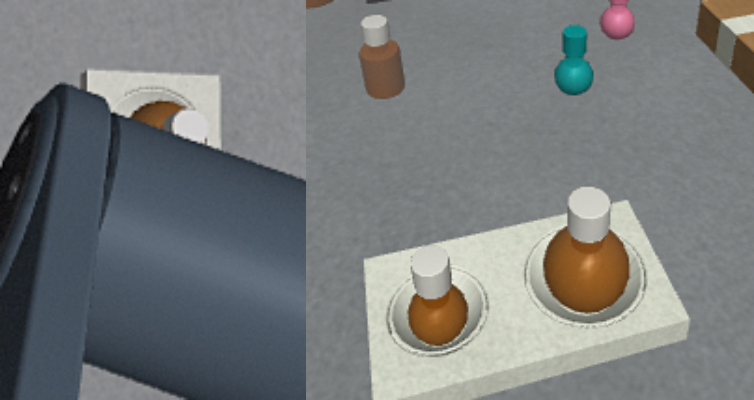

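Both bottles look seated in their dimples and the straight bottle hasn't moved. Before handing in, I'll check the small bottle's lean against the projected vertical.

```bash
python3 - <<'E'
from h import *
c=optics.calibration("side")
for nm,x,y,h in(("S",.4565,-.1845,((.064,"cap"),(.026,"ball"))),("L",.5602,-.1857,((.084,"cap"),(.036,"ball")))):
    for z,k in h:
        u=cv2.projectPoints(np.array([[x,y,z]]),c["rvec"],c["tvec"],c["mtx"],None)[0].ravel()
        print(nm,k,((u-[140,170])*[448/240,400/214]+[306,0]).round(1))
E
```

```text
S cap [429.6 272.1]
S ball [435.6 308.9]
L cap [586.  213.7]
L ball [584.  261.8]
```

```bash
python3 -c "
from rig import arm
print(arm.close_job())"
```

```text
the job is handed in; nothing more can be done
None
```

Both round bottles are standing upright on the floors of their dimples and released, the straight bottle hasn't moved, and the job is handed in; the hand-in call returned no verdict.

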